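# Fit the return spring on the lid dispenser's rod

### The arm

A 6-joint arm with a two-finger parallel gripper is mounted at the origin on the work surface. World frame = base frame: x ahead of the robot, y to its left, z up, the work surface at z = 0. Lengths are in m, angles in degrees, forces in N, time in s.
With the tool pointing down it reaches from about 0.25 to 0.775 m from the base axis. Payload 4 kg.
Tool frame: the origin (TCP) lies at the very end of the fingers, on their centre line; the grasp point (between the pads) lies 19 mm behind it; z points along the fingers, y is the line along which they close (so a half turn about z gives the same grasp; the last joint's range is limited). The gripper opens to 85 mm and grips with 20 to 120 N. Pads are 22 mm wide; open, the fingers measure 114 mm over their backs; the gripper's body (76 mm by 85 mm) begins 54 mm behind the grasp point. The pads swing forward as they close: fully open they stand 13 mm farther back than shut.
Start: joints at [65.369, 4.996, 78.535, -0, 96.463, -5.907], TCP at [0.177, 0.521, 0.231] pointing down, gripper open.
Joint ranges: [-177.83, 177.83], [-43.37, 116.18], [15.69, 146.23], [-61.86, 241.86], [9.47, 152.12], [-147.06, 147.06]. Speed limits (degrees/s): [159.86, 159.86, 180, 180, 180, 180].

### API

Orientations are given as a 3x3 rotation matrix whose columns are the frame's x, y, z axes.
In Python, from plant import robot, imaging, workorder gives the robot as it stands.
- The arm moves only by the tool drive_tool, never from a script. Its argument "deltas" is one flat list of numbers, 7 for each row, row after row: the shift along the tool's x, y, z in mm, then the turn, a rotation vector about the tool's x, y, z in degrees, then the gripper command: -1 is fully open, 1 is shut, values between are in proportion. A call has 1 to 12 rows; each row shifts and turns the commanded pose from where the row before left it, along the tool's axes as they then stand; what a row does not reach is not made up. A row lasts 1/10 s, in which the tool goes at most 50 mm and 8.59 degrees, less where a joint would pass 70% of its speed; a pose out of reach is approached as far as the arm can. A call is refused whole if a number of a shift passes 50 or a number of a turn 8.59, either way. A call with a gripper value outside its range is refused whole. The fingers move at their own pace and stop on an object; "force" is the grip in N (left out, the last holds). Time passes only in rows, so rows that do not move let the fingers close. It gives the time, the measured TCP pose, the force, the opening and the grip force at its end, in the units of the state.
- robot.observe(): the state, without advancing time (a new reading comes with each control period).
- imaging.get_image(name): name is "scene" or "top" or "wrist"; returns the picture (480x640x3 uint8, red, green, blue); there is no depth.
- imaging.camera_model(name): a dict with "K" (3x3 intrinsics, pixels), "dist_coeffs" ([k1, k2, p1, p2, k3] as OpenCV has them; the pictures are not rectified), "R" (3x3) and "t" (3): a world point X has camera coordinates R X + t; the wrist camera has in their place "hand_eye" (4x4, takes a point from camera to tool coordinates, whose origin is the TCP and whose axes are the flange's). Camera axes: x right, y down, z forward; pixel columns grow to the right and rows downward; lengths in m; the calibration is good to about 2 mm. A picture is of the moment at which its call begins: read the wrist's pose just before it. camera_model takes no time and is no camera call.
- workorder.sign_off(): hands the job in; it is judged then, once.
The state is a dict: "t": time; "joints": joint angles; "qd": joint speeds; "joint_torque": joint torques, N m; "position": TCP position; "eef_rot": TCP orientation; "contact_force": force on the tool from outside, world axes, zero at the start; "ft_torque": the same for the moment, N m; "gripper_width": finger opening in m; "grip_force": force on a finger pad.
Only numpy, scipy, OpenCV 4.12 (cv2) and the standard library are available. Lean on these libraries where they do the work, as an engineer would, in place of code of your own. Each camera call takes 0.05 s, during which the arm holds its last target. There are 200 camera calls.

### The job

The canister-lid dispenser is missing its return spring. Pick up the wide bright steel coil spring standing on the shelf, thread it over the end of the dispenser's upright rod and lower it, still in the gripper, until it rests on the round grey seat at the rod's foot; twist it a little if the coils catch. Then let go, and leave the small black spring and the glass dome where they stand.

Things in the scene. Friction and masses are not known exactly. Their poses are not given: they have to be found in the camera images.
- spring_center (a point): centre (half-way up, on the axis) of the loose wide bright steel compression spring standing on end on the shelf: 60 mm long, 44 mm outside and 36 mm inside diameter, wire 4.4 mm, about 90 g, so stiff that grasping or setting down does not deform it; both ends alike, closed flat; z is the coil's axis. Grasp it across the outside at any yaw.
- rod_seat (a point): centre of the top of the round grey seat, 56 mm across, at the foot of the dispenser's steel rod, 32 mm above the shelf. The rod (14 mm thick, round end) rises 70 mm above this point along z. The fixed white dispenser block is 90 mm wide (y), 30 mm high, from 47 mm at -x to 123 mm at +x of the rod; a stack of grey lids, 50 mm across, stands at x +88 mm, top 66 mm above this point.
- black_spring_center (a point): centre of a small black coil spring standing on end, loose: 36 mm long, 28 mm outside diameter; not wanted here, to be left alone
- dome_center (a point): centre of a glass paperweight dome, loose: 72 mm across, 40 mm high; to be left alone
There are look-alikes about, which are no part of the job. Of the things like the part that bears rod_seat, leave any that is pink; of the rest the larger one is meant.

How it is judged:
By the outcome, as a careful person would: the job done as asked, in the order asked, and still so for the second after the job is handed in, with the robot touching nothing.
It also fails if it takes over 48 s, if anything falls off the work surface, if the arm or the gripper's body presses on something with over 40 N, if the wrist force passes 120 N, or if a joint passes its speed limit or range.

## Working session

There is one attempt and no reset: what is moved stays moved. The work goes in short steps, Python scripts to look and compute and a tool call to move; the robot and the scene stay as the last step left them, time stands still between calls to the robot, and variables do not carry over. Pictures are saved under pics/ and viewed, at most 10 in all, crops included, and the job is handed in when it is done.

Besides the shell and the picture viewer there is one more tool, called after ">>>" by a JSON object that holds its "method" and its "body", one argument or row to a line. drive_tool: Moves the arm, as the interface text tells. Its arguments: {"type":"object","properties":{"deltas":{"type":"array","items":{"type":"number"}},"force":{"type":"number"}},"required":["deltas"]}

```bash
mkdir -p pics
cat > h.py <<'E'
import numpy as np, cv2
from plant import robot, imaging, workorder
def snap(name,tag):
    s=robot.observe(); im=imaging.get_image(name); np.savez(f'pics/{tag}.npz',im=im,p=s['position'],R=s['eef_rot'])
    cv2.imwrite(f'pics/{tag}.png',im[:,:,::-1]); return im
def cam(name,tag=None):
    m=imaging.camera_model(name); K=np.array(m['K']);d=np.array(m['dist_coeffs'])
    if 'hand_eye' in m:
        z=np.load(f'pics/{tag}.npz'); H=np.array(m['hand_eye']); Rw=z['R']@H[:3,:3]; c=z['R']@H[:3,3]+z['p']
        return K,d,Rw.T,-Rw.T@c
    return K,d,np.array(m['R']),np.array(m['t'])
def ray(C,uv):
    K,d,R,t=C; u=cv2.undistortPoints(np.array([[uv]],float),K,d)[0,0]
    v=R.T@np.array([u[0],u[1],1]); return -R.T@t, v/np.linalg.norm(v)
def plane(C,uv,z):
    o,v=ray(C,uv); return o+v*(z-o[2])/v[2]
def proj(C,X):
    K,d,R,t=C; return cv2.projectPoints(np.array(X,float).reshape(-1,3),cv2.Rodrigues(R)[0],t,K,d)[0][:,0]
def tri(rs):
    A=0;b=0
    for o,v in rs: P=np.eye(3)-np.outer(v,v);A=A+P;b=b+P@o
    X=np.linalg.solve(A,b); return X,[np.linalg.norm((np.eye(3)-np.outer(v,v))@(X-o)) for o,v in rs]
E
python3 - <<'E'
from h import *
a=snap('scene','s0');b=snap('top','t0');snap('wrist','w0')
print(robot.observe())
for n in('scene','top'):
  C=cam(n);print(n,C[0][0,0],-C[2].T@C[3])
E
```

```text
{'t': 0.15, 'joints': array([ 6.53690980e+01,  5.02986575e+00,  7.86062221e+01, -8.81449697e-05,
        9.64655525e+01, -5.90674806e+00]), 'qd': array([ 0.0503398 , -0.08508273, -0.10538922, -0.03198789,  0.09900293,
        0.05589075]), 'joint_torque': array([ 2.12873318e-03, -3.52375031e+01, -3.13678014e+01, -1.67067810e-04,
        8.08309618e-03,  8.94976807e-06]), 'position': array([0.1763875 , 0.52052013, 0.23039132]), 'eef_rot': array([[-9.47074912e-01,  3.21011786e-01, -7.37944689e-04],
       [ 3.21012583e-01,  9.47073555e-01, -1.61318474e-03],
       [ 1.81036585e-04, -1.76469633e-03, -9.99998427e-01]]), 'contact_force': array([ 0.92804745,  0.21315418, -0.80188471]), 'ft_torque': array([ 0.00782042, -0.01252357,  0.00410721]), 'grip_force': 0.0, 'gripper_width': 0.08551704841719647}
scene 509.0062032878056 [0.94850081 0.55704231 0.81937906]
top 458.36360253161206 [0.2954309  0.04572331 1.12287217]
```

View pics/s0.png

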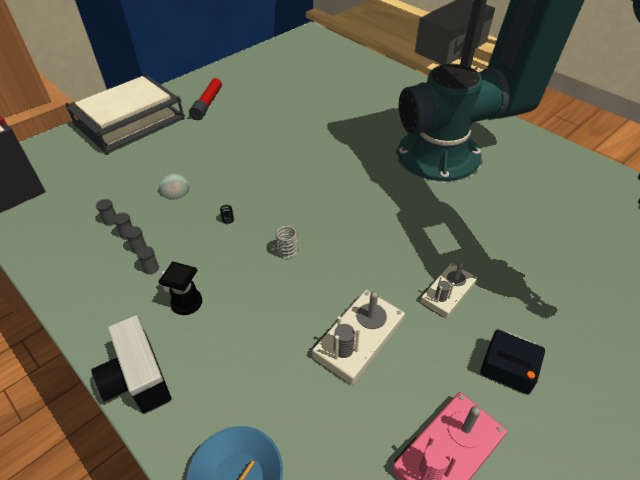

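View pics/t0.png

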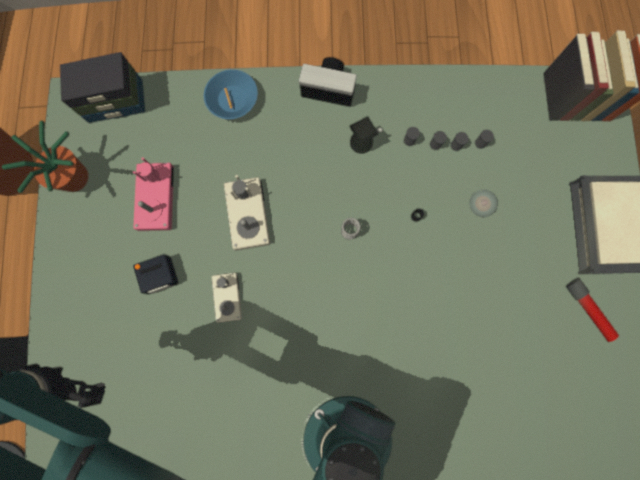

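The scene view shows three dispensers: a large white one at (360,335), a small white one at (449,290) and a pink one at (450,445). In the top view they are at (247,213), (227,297) and (153,197). The pink one is excluded, so the larger white one is meant. The bright wide spring is at scene (287,242) and top (351,229), and the small black spring at scene (227,214). I'll confirm with one enlarged crop and measure.

Run:
```python
from h import *
s=cv2.imread('pics/s0.png');t=cv2.imread('pics/t0.png')
a=cv2.resize(s[220:390,260:490],None,fx=3.4,fy=3.4,interpolation=2)[:, :790]
b=cv2.resize(t[165:260,205:385],None,fx=4.3,fy=4.3,interpolation=2)[:, :790]
cv2.imwrite('pics/c0a.png',a);cv2.imwrite('pics/c0b.png',b)
Cs,Ct=cam('scene'),cam('top')
X,e=tri([ray(Cs,(287,242)),ray(Ct,(351,229))]);print('spring',X,e)
X,e=tri([ray(Cs,(374,293)),ray(Ct,(252,226))]);print('rodtip?',X,e)
```

```text
spring [ 0.49925514 -0.02032736  0.02790083] [np.float64(0.0006853009796273986), np.float64(0.0006853009796273481)]
rodtip? [0.499112   0.21619167 0.07785945] [np.float64(0.00491744835090895), np.float64(0.00491744835090902)]
```

View pics/c0a.png

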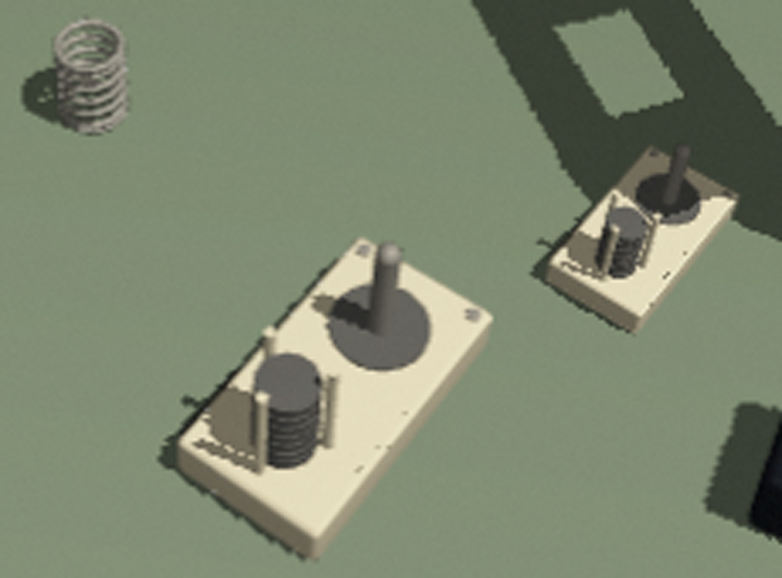

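View pics/c0b.png

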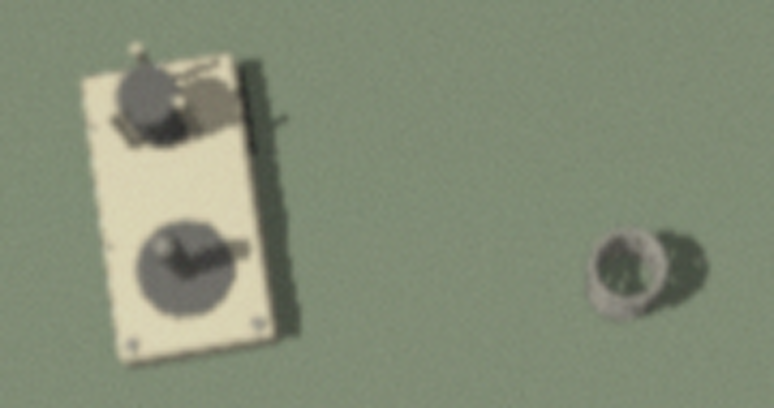

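Both crops confirm it. The larger white dispenser has its rod tip at scene (374,293.5) and top (243,221.5), and its seat at scene (372,316) and top (248,227). The bright spring's top rim is at scene (286.5,233) and top (352,227). Next I triangulate these points.

Run:
```python
from h import *
Cs,Ct=cam('scene'),cam('top')
for n,a,b in [('tip',(374.1,293.5),(242.9,221.5)),('seat',(371.8,316.2),(248.3,227.3)),('rim',(286.5,233),(351.7,227.3)),('lidtop',(344.6,332),(239.4,187.3))]:
  print(n,*tri([ray(Cs,a),ray(Ct,b)]))
# block edges top view: corners
t=cv2.imread('pics/t0.png');hsv=cv2.cvtColor(t,cv2.COLOR_BGR2HSV)
m=((t.min(2)>120)).astype(np.uint8);m[:, :215]=0;m[:,280:]=0;m[:165]=0;m[260:]=0
c=max(cv2.findContours(m,0,1)[0],key=cv2.contourArea);bx=cv2.boxPoints(cv2.minAreaRect(c))
P=np.array([plane(Ct,p,.03)[:2] for p in bx]);print(bx,P,np.linalg.norm(np.diff(P,axis=0),axis=1),P.mean(0))
for i in range(3):
  d=P[i+1]-P[i];print(np.degrees(np.arctan2(d[1],d[0])))
```

```text
tip [0.50904573 0.23007821 0.09794207] [np.float64(8.141478530529776e-06), np.float64(8.141478530436761e-06)]
seat [0.50856305 0.22988809 0.02758627] [np.float64(0.0006848043657969452), np.float64(0.0006848043657969173)]
rim [ 0.49842317 -0.02057828  0.05464471] [np.float64(0.0005499567125836662), np.float64(0.0005499567125836863)]
lidtop [0.59488857 0.2423172  0.08132011] [np.float64(0.00011021262757653322), np.float64(0.00011021262757643365)]
[[221.0867  182.06357]
 [258.13293 176.36414]
 [268.4913  243.69363]
 [231.44507 249.39307]] [[0.62433245 0.29793437]
 [0.63664921 0.20551493]
 [0.4671475  0.17960103]
 [0.45493346 0.26967537]] [0.09323656 0.17147116 0.09089869] [0.54576565 0.23818143]
-82.40891050810062
-171.3077621239601
97.72218458850568
```

>>> {"method": "drive_tool", "body": {
  "deltas": [0, 0, 0, 0, 0, -6.7, -1, 0, 0, 0, 0, 0, -6.7, -1, 0, 0, 0, 0, 0, -6.7, -1, 0, 0, 0, 0, 0, -6.7, -1, -30, -34, 0, 0, 0, 0, -1, -30, -34, 0, 0, 0, 0, -1, -30, -34, 0, 0, 0, 0, -1, -30, -34, 0, 0, 0, 0, -1, -30, -34, 0, 0, 0, 0, -1, -30, -34, 0, 0, 0, 0, -1, -30, -34, 0, 0, 0, 0, -1, -30, -34, 0, 0, 0, 0, -1]
}}

```text
t: 1.35
position: [0.4534, 0.2838, 0.231]
eef_rot: [[-0.99, -0.14, -0.0], [-0.14, 0.99, 0.0], [0.0, 0.0, -1.0]]
contact_force: [-0.4, 0.5, 0.4]
gripper_width: 0.0856
grip_force: 0.0
```

Run:
```python
from h import *
s=robot.observe();print(s['position'],s['eef_rot'].round(3))
H=np.array(imaging.camera_model('wrist')['hand_eye']);print(H.round(3),imaging.camera_model('wrist')['K'])
snap('wrist','w1');C=cam('wrist','w1')
print(proj(C,[[.509,.230,.032],[.509,.230,.102],[.4985,-.0205,.03]]))
```

```text
[0.4534023  0.28383046 0.23101614] [[-0.99 -0.14 -0.  ]
 [-0.14  0.99  0.  ]
 [ 0.    0.   -1.  ]]
[[-0.    -0.953 -0.302  0.077]
 [ 1.    -0.001  0.     0.001]
 [-0.    -0.302  0.953 -0.143]
 [ 0.     0.     0.     1.   ]] [[373.82149819   0.         325.42610832]
 [  0.         373.82149819 235.37674264]
 [  0.           0.           1.        ]]
[[261.50137178 251.28354336]
 [247.19651988 281.46544333]
 [ -0.92073431 205.32809027]]
```

View pics/w1.png

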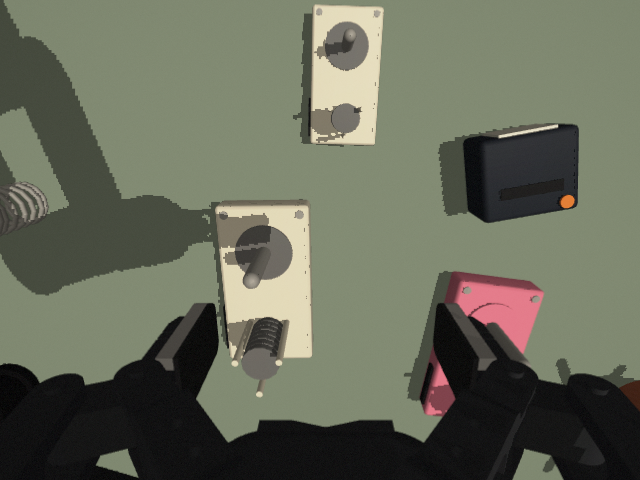

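The wrist view shows the large white dispenser with its seat disc at about (263,253) and rod tip at about (251,281). The spring is partly visible at the left edge, around (25,205), and the small white and pink dispensers are also in view.

>>> {"method": "drive_tool", "body": {
  "deltas": [0, -40, 0, 0, 0, 0, -1, 0, -40, 0, 0, 0, 0, -1, 0, -40, 0, 0, 0, 0, -1, 0, -40, 0, 0, 0, 0, -1, 0, 0, 0, 0, 0, 0, -1]
}}

```text
t: 1.9
position: [0.4752, 0.123, 0.231]
eef_rot: [[-0.991, -0.134, -0.0], [-0.134, 0.991, -0.002], [0.001, -0.002, -1.0]]
contact_force: [-1.6, 0.4, 0.6]
gripper_width: 0.0851
grip_force: 0.0
```

```bash
python3 -c "
from h import *
snap('wrist','w2')"
```

>>> {"method": "drive_tool", "body": {
  "deltas": [0, -40, 0, 0, 0, 0, -1, 0, -40, 0, 0, 0, 0, -1, 0, -40, 0, 0, 0, 0, -1, 0, -25, 0, 0, 0, 0, -1, 0, 0, 0, 0, 0, 0, -1]
}}

```text
t: 2.45
position: [0.4956, -0.018, 0.2308]
eef_rot: [[-0.99, -0.138, -0.001], [-0.138, 0.99, -0.0], [0.001, -0.0, -1.0]]
contact_force: [-1.4, 1.0, 0.0]
gripper_width: 0.0855
grip_force: 0.0
```

Run:
```python
from h import *
snap('wrist','w3')
for k in ('w1','w2','w3'):
  C=cam('wrist',k);print(k,np.load(f'pics/{k}.npz')['p'],proj(C,[[.509,.230,.032],[.509,.230,.102],[.4985,-.0205,.06]]))
a=cv2.imread('pics/w2.png');b=cv2.imread('pics/w3.png')
cv2.imwrite('pics/c2.png',np.vstack([cv2.resize(a[100:400],(600,281)),cv2.resize(b[100:400],(600,281))]))
```

```text
w1 [0.4534023  0.28383046 0.23101614] [[261.49899031 251.27839062]
 [247.19314597 281.46035902]
 [-29.42866938 213.10519762]]
w2 [0.47518907 0.12298114 0.23096086] [[429.10533475 251.68670121]
 [452.2417805  281.92786424]
 [157.13486747 215.01478086]]
w3 [ 0.49555214 -0.01797027  0.23081642] [[574.25869272 251.18394397]
 [629.71843065 281.17111078]
 [320.85575661 213.60299281]]
```

View pics/c2.png

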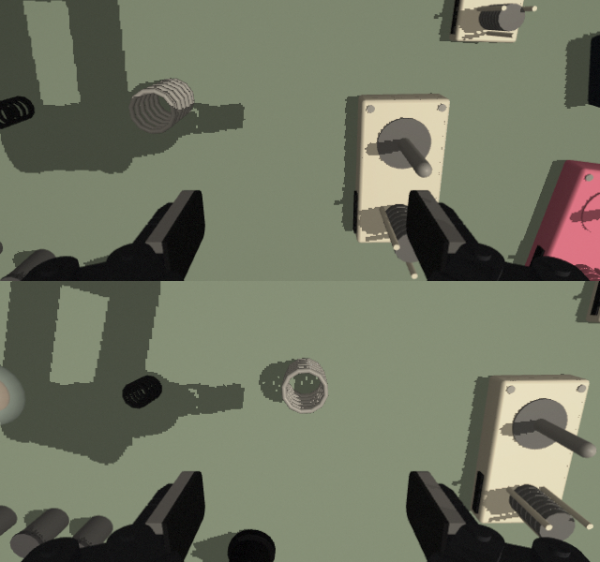

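In the composite, the upper picture (w2) has the spring's top rim at about (164,215), the seat at (431,250) and the rod tip at (452,281) in full-image pixels. The lower picture (w3) has the rim at (325,217), the seat at (577,250) and the tip at (628,279). Now I triangulate these, with fitted contours for the rim and seat.

Run:
```python
from h import *
W={k:cam('wrist',k) for k in('w1','w2','w3')}
def T(n,**o): print(n,*tri([ray(W[k],o[k]) for k in o]))
T('tip',w1=(251,281),w2=(452,281),w3=(628,279))
T('rim',w2=(164,215),w3=(325.3,217.3))
S={}
for k,(u,v) in dict(w1=(263,253),w2=(431,250),w3=(577,250)).items():
  im=cv2.imread(f'pics/{k}.png').astype(int)
  m=((im.max(2)<135)).astype(np.uint8); q=np.zeros_like(m);cv2.circle(q,(u,v),36,1,-1);m&=q
  c=max(cv2.findContours(m,0,1)[0],key=cv2.contourArea)
  h=cv2.convexHull(c);print(k,cv2.fitEllipse(h))
# spring in w3: bright grey low saturation
for k,(u,v) in dict(w2=(170,212),w3=(325,210)).items():
  im=cv2.imread(f'pics/{k}.png').astype(int);m=((im.max(2)-im.min(2)<18)&(im.max(2)>100)).astype(np.uint8)
  q=np.zeros_like(m);cv2.circle(q,(u,v),45,1,-1);m&=q;h=cv2.convexHull(cv2.findNonZero(m))
  print(k,cv2.boundingRect(h),cv2.fitEllipse(h))
```

```text
tip [0.50969804 0.23200456 0.09760113] [np.float64(0.0006330512747469532), np.float64(0.0005946075486650466), np.float64(0.0008707856361669565)]
rim [ 0.50069617 -0.01628967  0.05576751] [np.float64(0.0016104055047070256), np.float64(0.0016104055047070653)]
w1 ((258.89483642578125, 251.75582885742188), (62.74448776245117, 68.93208312988281), 16.84508514404297)
w2 ((430.5781555175781, 254.678955078125), (57.14729690551758, 65.2890625), 107.5018310546875)
w3 ((577.1808471679688, 253.649658203125), (55.0905876159668, 68.93115997314453), 93.52769470214844)
w2 (141, 183, 67, 36) ((174.73382568359375, 205.1240692138672), (42.210182189941406, 66.49253845214844), 80.56768798828125)
w3 (301, 182, 49, 60) ((325.08367919921875, 212.41917419433594), (49.01547622680664, 59.932125091552734), 4.761268615722656)
```

>>> {"method": "drive_tool", "body": {
  "deltas": [-4, -1, 30, 0, 0, 0, -1, 0, 0, 40, 0, 0, 0, -1, 0, 0, 40, 0, 0, 0, -1, 0, 0, 40, 0, 0, 0, -1, 0, 0, 25, 0, 0, 0, -1, 0, 0, 15, 0, 0, 0, -1, 0, 0, 12, 0, 0, 0, -1, 0, 0, 0, 0, 0, 0, -1]
}}

```text
t: 3.3
position: [0.498, -0.0154, 0.0275]
eef_rot: [[-0.99, -0.142, -0.004], [-0.142, 0.99, 0.001], [0.004, 0.002, -1.0]]
contact_force: [-0.3, 0.0, 0.2]
gripper_width: 0.0854
grip_force: 0.0
```

>>> {"method": "drive_tool", "body": {
  "deltas": [0, 0, 0, 0, 0, 0, 0, 0, 0, 0, 0, 0, 0, 0.1, 0, 0, 0, 0, 0, 0, 0.3, 0, 0, 0, 0, 0, 0, 0.5, 0, 0, 0, 0, 0, 0, 0.7, 0, 0, 0, 0, 0, 0, 1, 0, 0, 0, 0, 0, 0, 1, 0, 0, 0, 0, 0, 0, 1],
  "force": 40
}}

```text
t: 4.1
position: [0.5003, -0.0171, 0.0308]
eef_rot: [[-0.99, -0.14, 0.003], [-0.14, 0.99, 0.0], [-0.003, -0.0, -1.0]]
contact_force: [-0.7, 0.2, 6.8]
gripper_width: 0.0419
grip_force: 40.3
```

>>> {"method": "drive_tool", "body": {
  "deltas": [0, 0, -5, 0, 0, 0, 1, 0, 0, -20, 0, 0, 0, 1, 0, 0, -30, 0, 0, 0, 1, 0, 0, -30, 0, 0, 0, 1, 0, 0, -30, 0, 0, 0, 1, 0, 0, -15, 0, 0, 0, 1, 0, 0, 0, 0, 0, 0, 1, 0, 0, 0, 0, 0, 0, 1]
}}

```text
t: 4.9
position: [0.4989, -0.0171, 0.1585]
eef_rot: [[-0.99, -0.14, -0.001], [-0.14, 0.99, 0.0], [0.001, 0.0, -1.0]]
contact_force: [-0.4, 0.6, -1.2]
gripper_width: 0.0418
grip_force: 40.7
```

Run:
```python
from h import *
s=robot.observe();print(s['position'],s['contact_force'],s['gripper_width'])
snap('wrist','w4');snap('scene','s4')
a=cv2.imread('pics/w4.png');b=cv2.imread('pics/s4.png')
cv2.imwrite('pics/c4.png',np.vstack([a[130:430,120:520],cv2.resize(b[120:270,200:400],None,fx=2,fy=2)]))
```

```text
[ 0.4988913  -0.0170997   0.15851552] [-0.38595339  0.63574013 -1.24122857] 0.04181777362412683
```

View pics/c4.png

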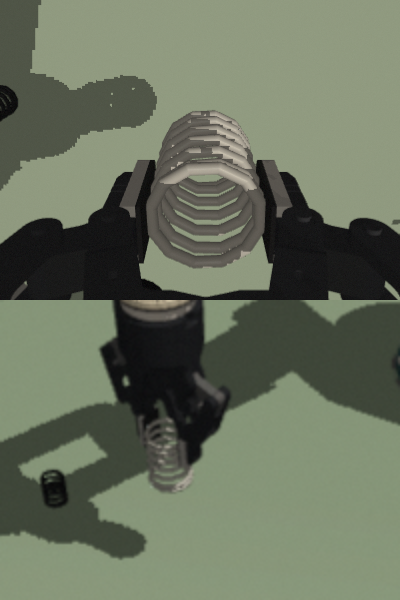

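The spring is held between the pads. Its top rim centre is at about (325,346) in the wrist picture, and its bottom circle is centred at about (326,285). Now I work out its offset and tilt in the gripper, and the move to the rod.

Run:
```python
from h import *
C=cam('wrist','w4');z=np.load('pics/w4.npz');R,p=z['R'],z['p']
for n,uv,dz in(('top',(325,346),.029),('bot',(326,285),-.031)):
  X=plane(C,uv,p[2]+dz);print(n,X,R.T@(X-p))
# expected silhouettes of circle r=22 centred on tool axis
for dz in(.029,-.031):
  a=np.linspace(0,6.283,60);P=p+np.c_[.022*np.cos(a),.022*np.sin(a),0*a+dz];q=proj(C,P)-[120,130];print(dz,q.min(0),q.max(0))
d=np.array([.5093,.231,0])-p;print(R.T@d*1000)
```

```text
top [ 0.49883436 -0.01629633  0.18751552] [-2.71833442e-05  8.12633393e-04 -2.89997852e-02]
bot [ 0.50325064 -0.0151762   0.12751552] [-0.00461738  0.00128271  0.03099578]
0.029 [140.29473513 159.15427159] [265.04662979 267.02772172]
-0.031 [159.92505913 105.24127672] [246.92778023 185.3533236 ]
[-45.28961768 244.13208813 158.54762695]
```

>>> {"method": "drive_tool", "body": {
  "deltas": [-3, 20, 0, 0, 0, 0, 1, -6, 35, 0, 0, 0, 0, 1, -6, 35, 0, 0, 0, 0, 1, -7, 40, 0, 0, 0, 0, 1, -7, 40, 0, 0, 0, 0, 1, -6, 35, 0, 0, 0, 0, 1, -5, 25, 0, 0, 0, 0, 1, -3, 13, 0, 0, 0, 0, 1, 0, 0, 0, 0, 0, 0, 1, 0, 0, 0, 0, 0, 0, 1, 0, 0, 0, 0, 0, 0, 1]
}}

```text
t: 6.1
position: [0.5078, 0.2281, 0.159]
eef_rot: [[-0.99, -0.139, -0.001], [-0.139, 0.99, -0.001], [0.001, -0.001, -1.0]]
contact_force: [0.5, 0.2, -1.0]
gripper_width: 0.0418
grip_force: 40.8
```

Run:
```python
from h import *
s=robot.observe();print(s['position'],s['contact_force'],s['gripper_width'])
snap('wrist','w5');snap('scene','s5');snap('top','t5')
a=cv2.imread('pics/w5.png');b=cv2.imread('pics/s5.png')
print(proj(cam('wrist','w5'),[[.5093,.231,.102]]),proj(cam('scene'),[[.5093,.231,.098]]))
cv2.imwrite('pics/c5.png',np.hstack([cv2.resize(a[220:420,240:410],None,fx=2.3,fy=2.3),cv2.resize(b[190:390,310:450],None,fx=2.3,fy=2.3)]))
```

```text
[0.50779755 0.22814937 0.15897725] [ 0.50581048  0.18608221 -0.97500519] 0.04180761786660341
[[328.3060909  261.29099937]] [[374.4002187  293.86729615]]
```

View pics/c5.png

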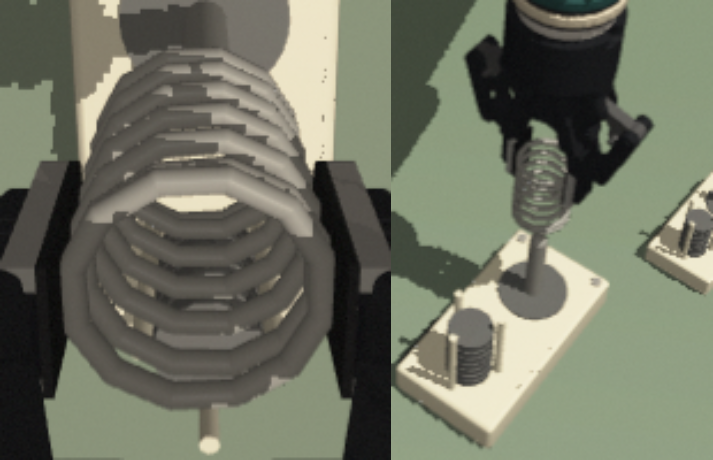

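The spring is just above the rod and in line with it. In scene pixels its top is at about (375,255), its bottom at about (377,286) and the rod tip at (374,294). I'll check the tilt and offset before lowering.

Run:
```python
from h import *
C=cam('scene');W=cam('wrist','w5');z=np.load('pics/w5.npz');p,R=z['p'],z['R']
print(proj(C,[p+[0,0,.029],p-[0,0,.031]]))
q=proj(C,[p-[0,0,.031],p+[.01,0,-.031],p+[0,.01,-.031]]);print('per cm x,y',q[1]-q[0],q[2]-q[0])
# silhouettes predicted (centred) for scene, wrist circles
a=np.linspace(0,6.283,90)
for n,CC in(('s',C),('w',W)):
  for dz in(.029,-.031):
    Q=proj(CC,p+np.c_[.022*np.cos(a),.022*np.sin(a),0*a+dz]);print(n,dz,Q.min(0),Q.max(0))
# measured by mask in scene
im=cv2.imread('pics/s5.png').astype(int);m=((im.max(2)-im.min(2)<22)&(im.max(2)>85));
for v in range(250,296,4): 
  u=np.where(m[v,350:400])[0]; print(v,(u.min()+350,u.max()+350) if len(u) else None)
```

```text
[[377.80113866 259.09689038]
 [375.04306602 281.88816285]]
per cm x,y [-3.94284896  3.1979215 ] [4.36510631 3.34576001]
s 0.029 [364.2799216  249.04090665] [391.37646257 269.52087996]
s -0.031 [362.20111344 271.93685971] [387.93144365 292.18725054]
w 0.029 [260.22082651 289.20740274] [385.04916634 397.06137863]
w -0.031 [279.98614869 235.24445333] [367.02399656 315.35393441]
250 (np.int64(358), np.int64(381))
254 (np.int64(381), np.int64(382))
258 (np.int64(370), np.int64(385))
262 (np.int64(360), np.int64(385))
266 (np.int64(367), np.int64(384))
270 (np.int64(363), np.int64(382))
274 (np.int64(363), np.int64(379))
278 (np.int64(367), np.int64(382))
282 (np.int64(362), np.int64(387))
286 (np.int64(364), np.int64(386))
290 (np.int64(369), np.int64(382))
294 (np.int64(361), np.int64(377))
```

>>> {"method": "drive_tool", "body": {
  "deltas": [-1, 3, 0, 0, 0, 0, 1, 0, 0, 5, 0, 0, 0, 1, 0, 0, 8, 0, 0, 0, 1, 0, 0, 8, 0, 0, 0, 1, 0, 0, 8, 0, 0, 0, 1, 0, 0, 8, 0, 0, 0, 1, 0, 0, 0, 0, 0, 0, 1]
}}

```text
t: 6.95
position: [0.5072, 0.2323, 0.1202]
eef_rot: [[-0.99, -0.14, -0.004], [-0.14, 0.99, -0.001], [0.004, -0.001, -1.0]]
contact_force: [-1.0, -0.9, -1.3]
gripper_width: 0.0419
grip_force: 40.8
```

>>> {"method": "drive_tool", "body": {
  "deltas": [0, 0, 8, 0, 0, 0, 1, 0, 0, 10, 0, 0, 0, 1, 0, 0, 10, 0, 0, 0, 1, 0, 0, 10, 0, 0, 0, 1, 0, 0, 8, 0, 0, 0, 1, 0, 0, 4, 0, 0, 0, 1, 0, 0, 0, 0, 0, 0, 1]
}}

```text
t: 7.65
position: [0.5078, 0.2325, 0.0713]
eef_rot: [[-0.99, -0.14, -0.002], [-0.14, 0.99, -0.0], [0.002, -0.0, -1.0]]
contact_force: [0.2, -0.4, -1.8]
gripper_width: 0.042
grip_force: 40.8
```

>>> {"method": "drive_tool", "body": {
  "deltas": [0, 0, 2, 0, 0, 0, 1, 0, 0, 2, 0, 0, 0, 1, 0, 0, 1, 0, 0, 0, 1, 0, 0, 1, 0, 0, 0, 1, 0, 0, 0, 0, 0, 0, 1]
}}

```text
t: 8.15
position: [0.5084, 0.2327, 0.0663]
eef_rot: [[-0.99, -0.14, 0.0], [-0.14, 0.99, 0.0], [-0.0, 0.0, -1.0]]
contact_force: [1.0, 0.8, -1.7]
gripper_width: 0.0418
grip_force: 40.8
```

>>> {"method": "drive_tool", "body": {
  "deltas": [0, 0, 1, 0, 0, 0, 1, 0, 0, 1, 0, 0, 0, 1, 0, 0, 1, 0, 0, 0, 1, 0, 0, 0, 0, 0, 0, 1]
}}

```text
t: 8.55
position: [0.5082, 0.2326, 0.0631]
eef_rot: [[-0.99, -0.141, -0.0], [-0.141, 0.99, -0.0], [0.0, -0.0, -1.0]]
contact_force: [-0.2, -0.5, -0.5]
gripper_width: 0.042
grip_force: 40.8
```

>>> {"method": "drive_tool", "body": {
  "deltas": [0, 0, 1, 0, 0, 0, 1, 0, 0, 0.5, 0, 0, 0, 1, 0, 0, 0, 0, 0, 0, 1]
}}

```text
t: 8.85
position: [0.5085, 0.2327, 0.0629]
eef_rot: [[-0.99, -0.141, 0.001], [-0.141, 0.99, 0.0], [-0.001, 0.0, -1.0]]
contact_force: [-2.5, -1.0, 5.0]
gripper_width: 0.0419
grip_force: 41.3
```

>>> {"method": "drive_tool", "body": {
  "deltas": [0, 0, 0.5, 0, 0, 0, 1, 0, 0, 0.5, 0, 0, 0, 1, 0, 0, 0, 0, 0, 0, 1, 0, 0, 0, 0, 0, 0, 1]
}}

```text
t: 9.25
position: [0.5086, 0.2327, 0.0628]
eef_rot: [[-0.99, -0.141, 0.001], [-0.141, 0.99, 0.0], [-0.001, 0.0, -1.0]]
contact_force: [-4.2, -1.5, 8.3]
gripper_width: 0.042
grip_force: 41.7
```

Run:
```python
from h import *
snap('wrist','w6');snap('scene','s6')
a=cv2.imread('pics/w6.png');b=cv2.imread('pics/s6.png')
cv2.imwrite('pics/c6.png',np.hstack([cv2.resize(a[200:420,225:425],None,fx=2,fy=2),cv2.resize(b[225:375,310:440],None,fx=2.95,fy=440/150)]))
```

```text
(no output)
```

View pics/c6.png

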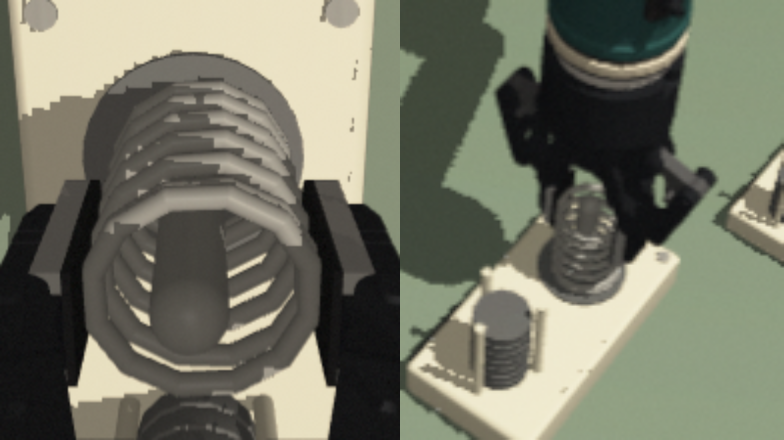

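The rod is inside the coil and the spring sits on the grey seat with a light downward contact. Releasing now.

>>> {"method": "drive_tool", "body": {
  "deltas": [0, 0, -1, 0, 0, 0, 1, 0, 0, 0, 0, 0, 0, 0, 0, 0, 0, 0, 0, 0, -0.1, 0, 0, 0, 0, 0, 0, -0.3, 0, 0, 0, 0, 0, 0, -0.5, 0, 0, 0, 0, 0, 0, -0.8, 0, 0, 0, 0, 0, 0, -1, 0, 0, 0, 0, 0, 0, -1, 0, 0, 0, 0, 0, 0, -1],
  "force": 20
}}

```text
t: 10.25
position: [0.5084, 0.2327, 0.0618]
eef_rot: [[-0.99, -0.14, 0.0], [-0.14, 0.99, 0.0], [-0.0, 0.0, -1.0]]
contact_force: [-0.4, 0.5, 0.5]
gripper_width: 0.0854
grip_force: 0.0
```

>>> {"method": "drive_tool", "body": {
  "deltas": [0, 0, -5, 0, 0, 0, -1, 0, 0, -10, 0, 0, 0, -1, 0, 0, -20, 0, 0, 0, -1, 0, 0, -30, 0, 0, 0, -1, 0, 0, -30, 0, 0, 0, -1, 0, 0, -30, 0, 0, 0, -1, 0, 0, -20, 0, 0, 0, -1, 0, 0, 0, 0, 0, 0, -1, 0, 0, 0, 0, 0, 0, -1]
}}

```text
t: 11.15
position: [0.5084, 0.2327, 0.2073]
eef_rot: [[-0.99, -0.14, 0.001], [-0.14, 0.99, 0.0], [-0.001, 0.0, -1.0]]
contact_force: [-0.7, -0.2, -1.4]
gripper_width: 0.0855
grip_force: 0.0
```

Run:
```python
from h import *
snap('wrist','w7');snap('scene','s7')
a=cv2.imread('pics/w7.png');b=cv2.imread('pics/s7.png')
cv2.imwrite('pics/c7.png',np.hstack([a[130:380,200:450],cv2.resize(b[150:400,150:450],None,fx=1.8,fy=1)]))
cv2.imwrite('pics/c7.png',np.hstack([cv2.resize(a[130:380,220:420],(360,450)),cv2.resize(b[170:380,200:400],(428,450))]))
```

```text
(no output)
```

View pics/c7.png

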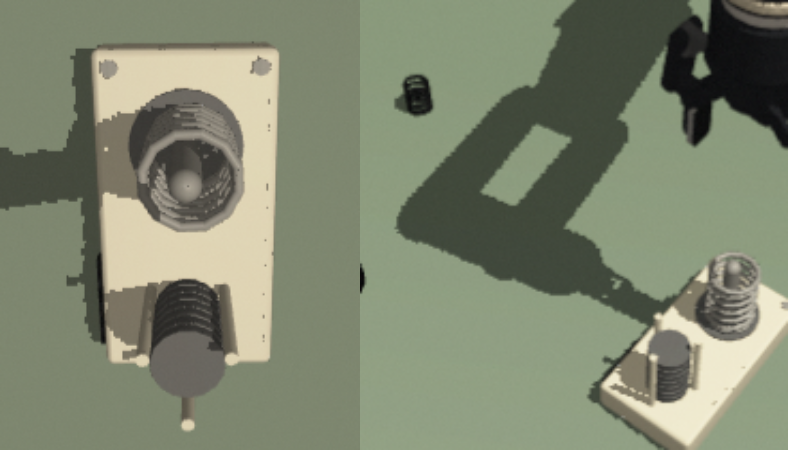

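The spring stands upright on the seat around the rod, at about (190,180) in the left crop. The black spring is still standing untouched, and the gripper is clear of everything.

```bash
python3 -c "
from plant import workorder
print(workorder.sign_off())"
```

```text
the job is handed in; nothing more can be done
None
```

The bright steel spring is on the larger white dispenser's rod, resting on the grey seat; I released it, kept the arm away from the black spring and the dome, and handed the job in at about 11 s on the robot's clock (sign-off gave no verdict).

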